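# Lock the ribbon reel on its counter stand

### The job

On the ribbon counter stand two identical reel stands, each with a quarter-turn lever; only one of them carries a reel. Lock that reel in: swing the lever of its stand anticlockwise (seen from above) all the way to its end stop, so that the lever's short tongue lies over the reel, and leave it there. Keep the reel seated on its spindle and do not move the lever of the empty stand.

Things in the scene. Friction and masses are not known exactly. Their poses are not given: they have to be found in the camera images.
- reel: Loose ribbon reel (about 160 g) lying flat on the stand to be locked: 90 mm diameter, 40 mm high, pale winding, card flanges. Origin: centre of its underside, 12 mm above the counter. It sits over a fixed steel spindle (top 72 mm above the counter) on a fixed dark base plate 160 x 110 x 12 mm. The lever's vertical pivot is 70 mm from the spindle, its top 70 mm above the counter.
- reel_lever (a joint): Angle (rad) of the lever on the reel's stand about its vertical pivot: 0 fully open, grows anticlockwise from above, pi/2 = end stop (locked). Starts between 0 and 0.35. Friction 0.15 N m (about 2 N at the grip), no spring: stays where left. Locked, the handle points straight away from the reel and the tongue lies over it, 4 mm clear.
- reel_lever_tip (a point): Outer end of that lever's handle, mid-width, 61 mm above the counter. x axis: level, from the pivot out along the handle; z up; turns with the lever. The pivot is 95 mm along -x. Black grip: outer 55 mm, 16 mm wide, 18 mm high (52 to 70 mm above the counter), only plate or counter below. Tongue: opposite arm, 48 mm long. To lock, push the grip's -y side towards +y.
- spare_lever_tip (a point): The same point of the identical lever on the empty stand (bare spindle, no reel), which must be left alone.
Mind the look-alikes: they are no part of the job. What is shaped like the part that bears reel_lever but purple is not meant.

How it is judged:
At the end, for the whole second after the job is handed in: The lever of the stand with the reel is within 10 degrees of its end stop (joint above 1.39 rad) and at rest; the reel lies still and flat (within 0.1 rad) within 15 mm of where it began; the tip of the empty stand's lever is within 20 mm of where it began (value of joint reel_lever above 1.39 rad and velocity of joint reel_lever between -0.05 and 0.05 rad/s and distance of reel from where it was at the start of the episode below 0.015 m and angle between reel's own z axis and vertical below 0.1 rad and linear speed of reel below 0.02 m/s and distance of spare_lever_tip from where it was at the start of the episode below 0.02 m); the robot touches nothing.
It fails at once if the empty stand's lever is moved (its tip by more than 20 mm) (distance of spare_lever_tip from where it was at the start of the episode above 0.02 m).
It fails at once if the reel is lifted or knocked off its seat (moved more than 30 mm) (distance of reel from where it was at the start of the episode above 0.03 m).
It also fails if it takes over 32 s, if anything falls off the work surface, if the arm or the gripper's body presses on something with over 40 N, if the wrist force passes 120 N, or if a joint passes its speed limit or range.

### The arm

A 6-joint arm with a two-finger parallel gripper is mounted at the origin on the work surface. World frame = base frame: x ahead of the robot, y to its left, z up, the work surface at z = 0. Lengths are in m, angles in rad, forces in N, time in s.
With the tool pointing down it reaches from about 0.35 to 0.775 m from the base axis. Payload 7.3 kg.
Tool frame: the origin (TCP) lies midway between the tips of the shut fingers; the grasp point (between the pads) lies 19 mm behind it (r.tcp_to_grasp is the distance from the TCP to the grasp point, in m); z points along the fingers, y is the line along which they close (so a half turn about z gives the same grasp; the last joint's range is limited). The gripper opens to 92 mm and grips with 3 to 60 N. Pads are 19 mm wide; open, the fingers measure 130 mm over their backs; the gripper's body (75 mm by 190 mm) begins 47 mm behind the grasp point.
Start: joints at [-1.359, 0.342, 1.524, -0, 1.275, -0.146], TCP at [0.184, -0.492, 0.227] pointing down, gripper open.
Joint ranges: [-2.53, 2.53], [-0.77, 2.02], [0.04, 2.7], [-1, 4.14], [0.28, 2.66], [-3.11, 3.11]. Speed limits (rad/s): [2.57, 2.57, 3.14, 3.14, 3.14, 3.14].

### API

Orientations are given as [roll, pitch, yaw] about the fixed x, y, z axes, in that order (R = Rz(yaw) Ry(pitch) Rx(roll)).
In Python, from rig import r, camera gives the robot as it stands.
- The arm moves only by the shell command python3 -m pendant 'ROWS' [FORCE]. ROWS is JSON, a list of rows, each a list of 3 entries, a list of its own where there are three numbers: the gripper's target within -1 to 1 (shut at 1, half-way at 0, fully open at -1), then the shift along the tool's x, y, z as a fraction of full scale, then the turn about the tool's z as a fraction of full scale. In form: [[fingers, [x, y, z], turn], ...]. A call has 1 to 20 rows; each row is the pose to reach, as a shift and turn from the pose commanded when the call began, along the tool's axes at that moment, turning the shorter way round; what a row does not reach only later rows make up. Full scale, the value 1, is 40 cm for a shift and 180 degrees for a turn. A row lasts 1/12 s, in which the tool goes at most 41.7 mm and 7.16 degrees, less where a joint would pass 70% of its speed; a pose out of reach is approached as far as the arm can. A call with a number of a shift or a turn outside -1 to 1 is refused whole. A call with a gripper value outside its range is refused whole. The fingers move at their own pace and stop on an object; FORCE is the grip in N (left out, the last holds). Time passes only in rows, so rows that repeat a pose let the fingers close. It gives the time, the measured TCP pose, the force, the opening and the grip force at its end, in the units of the state.
- r.get_obs(): the state, without advancing time (a new reading comes with each control period).
- camera(name): name is "scene" or "top" or "wrist"; returns a dict with "frame" (420x560x3 uint8, red, green, blue), "camera_matrix" (3x3 intrinsics, pixels), "R" (3x3) and "t" (3): a world point X has camera coordinates R X + t. Camera axes: x right, y down, z forward; pixel columns grow to the right and rows downward; lengths in m; the calibration is good to about 2 mm. A picture is of the moment at which its call begins. There is no depth.
- r.job_done(): hands the job in; it is judged then, once.
The state is a dict: "clock": time; "joint_positions": joint angles; "dq": joint speeds; "joint_efforts": joint torques, N m; "ee_pos": TCP position; "tool_rot": TCP orientation; "contact_force": force on the tool from outside, world axes, zero at the start; "torque": the same for the moment, N m; "grip_width": finger opening in m; "finger_force": force on a finger pad.
Only numpy, scipy, OpenCV 4.12 (cv2) and the standard library are available. Lean on these libraries where they do the work, as an engineer would, in place of code of your own. Each camera call takes 0.05 s, during which the arm holds its last target. There are 200 camera calls.

## Working session

There is one attempt and no reset: what is moved stays moved. The work goes in short steps, Python scripts to look and compute and a shell command to move; the robot and the scene stay as the last step left them, time stands still between calls to the robot, and variables do not carry over. Pictures are saved under pics/ and viewed, at most 10 in all, crops included, and the job is handed in when it is done.

```bash
mkdir -p pics
python3 - <<'E'
from rig import r,camera
import cv2,numpy as np,pickle
for n in("top","scene"):
    c=camera(n); pickle.dump(c,open(n+".pkl","wb"))
    cv2.imwrite(f"pics/{n}0.png",c["frame"][:,:,::-1])
    print(n,c["camera_matrix"].tolist(),c["R"].round(3).tolist(),c["t"].round(3).tolist())
o=r.get_obs();print(o["clock"],o["ee_pos"],o["tool_rot"],o["grip_width"])
E
```

```text
top [[464.33706470412494, 0.0, 276.36573079150673], [0.0, 464.33706470412494, 211.3547435515222], [0.0, 0.0, 1.0]] [[-0.017, -1.0, 0.006], [-0.992, 0.016, -0.124], [0.123, -0.008, -0.992]] [0.187, 0.495, 1.346]
scene [[471.9287794743115, 0.0, 273.5160872264244], [0.0, 471.9287794743115, 211.61975834251209], [0.0, 0.0, 1.0]] [[-0.57, 0.821, -0.017], [0.702, 0.476, -0.531], [-0.427, -0.315, -0.847]] [0.156, -0.412, 1.495]
0.1 [ 0.18380389 -0.49138229  0.22609562] [-3.14020540e+00 -1.86258892e-04  3.57799697e-01] 0.09150322983462925
```

View pics/top0.png

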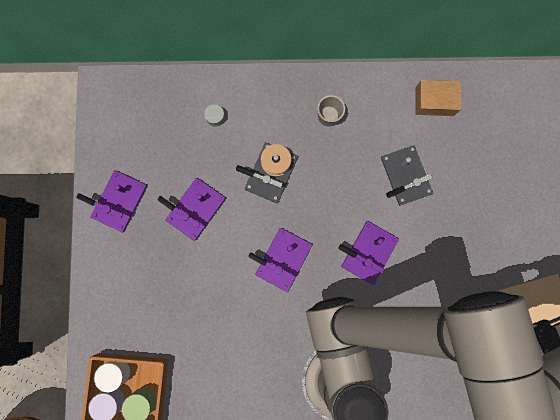

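View pics/scene0.png

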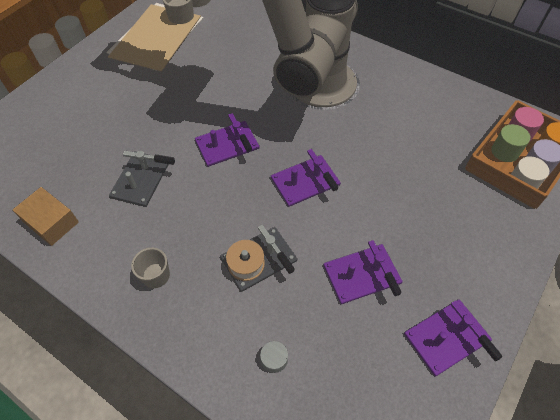

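The top view shows the reel at about (276,159), with its lever pivot near (266,179) and the black grip from (237,167) to (256,175). The empty stand is at about (407,175), and the purple stands are decoys. I'll enlarge crops of both views.

Run:
```python
import cv2,pickle,numpy as np
a=pickle.load(open("top.pkl","rb"))["frame"][130:210,220:310,::-1]
b=pickle.load(open("scene.pkl","rb"))["frame"][215:295,215:305,::-1]
f=lambda i:cv2.resize(i,None,fx=4.4,fy=6,interpolation=cv2.INTER_CUBIC)
cv2.imwrite("pics/crop.png",np.hstack([f(a),f(b)]))
```

```text
(no output)
```

View pics/crop.png

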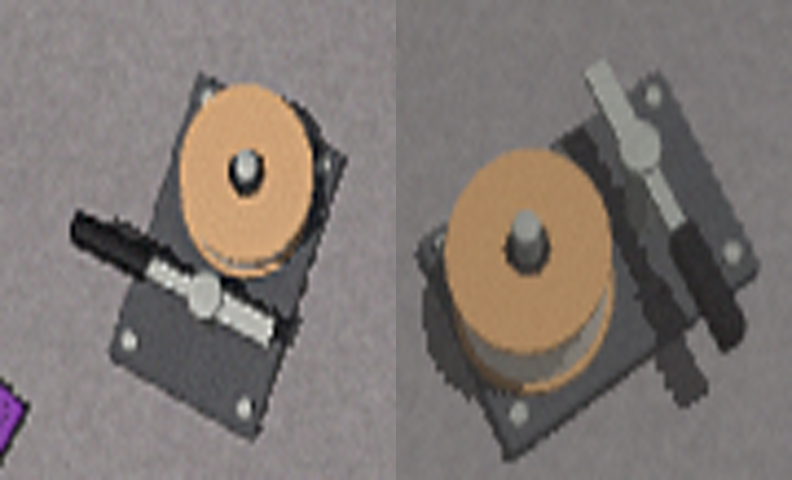

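In the crop's left half (top view) I read the pivot at (205,296), the grip end at (74,226) and the spindle top at (246,163). In the right half (scene view) the pivot is at (640,145), the grip end at (735,345) and the spindle at (527,215). Next I triangulate these and check them against the given sizes.

```bash
cat > g.py <<'E'
import numpy as np,pickle
def ray(n,u,v,z):
    c=pickle.load(open(n+".pkl","rb"));R,t,K=c["R"],c["t"],c["camera_matrix"]
    d=R.T@np.linalg.solve(K,[u,v,1]);o=-R.T@t
    return o+d*(z-o[2])/d[2]
E
python3 - <<'E'
from g import *
P={}
for k,a,b,z in(("piv",(205,296),(640,145),.07),("tip",(74,228),(735,345),.063),("sp",(246,163),(527,215),.072)):
    A=ray("top",220+a[0]/4.4,130+a[1]/6,z);B=ray("scene",215+(b[0]-396)/4.4,215+b[1]/6,z)
    print(k,A.round(4),B.round(4));P[k]=(A+B)/2
p=P["piv"][:2];print(np.linalg.norm(P["tip"][:2]-p),np.linalg.norm(P["sp"][:2]-p))
d=p-P["sp"][:2];l=np.degrees(np.arctan2(d[1],d[0]));h=P["tip"][:2]-p;t=np.degrees(np.arctan2(h[1],h[0]))
print("locked dir",l,"now",t,"joint",90-(l-t)%360,np.hypot(*p))
print("spare",ray("top",388,195,.061),ray("top",418,182,.07))
E
```

```text
piv [0.5868 0.2063 0.07  ] [0.5889 0.2118 0.07  ]
tip [0.6232 0.2929 0.063 ] [0.6291 0.3    0.063 ]
sp [0.6517 0.1781 0.072 ] [0.6488 0.1807 0.072 ]
0.09544425662203207 0.0690544054112641
locked dir 154.60779373964542 now 66.32300494900836 joint 1.7152112093629484 0.6238918116569614
spare [ 0.53664699 -0.14672451  0.061     ] [ 0.57207574 -0.23354122  0.07      ]
```

The sizes agree: pivot to tip is 95 mm and pivot to spindle is 69 mm. The lever is about 2° off open. I'll push with the shut fingers' flat side, with tool -x along the push and the tool turning with the lever. First I compute the approach.

```bash
cat >> g.py <<'E'
from scipy.spatial.transform import Rotation as Ro
piv=np.array([.5875,.209])
def row(o,phi,r,off,z):
    a=np.radians(phi);h=np.array([np.cos(a),np.sin(a)]);n=np.array([h[1],-h[0]])
    w=np.r_[piv+r*h+off*n,z]; R=Ro.from_euler("xyz",o["tool_rot"]).as_matrix()
    s=R.T@(w-o["ee_pos"])/.4; yaw=np.degrees(o["tool_rot"][2])
    return s.round(3).tolist(), round(-((phi-90)-yaw)/180,3)
E
python3 - <<'E'
from g import *; from rig import r
o=r.get_obs()
for z in(.226,.1,.04):print(row(o,66.3,.075,.034,z))
E
```

```text
([1.75, -1.362, 0.002], np.float64(0.246))
([1.75, -1.361, 0.317], np.float64(0.246))
([1.75, -1.361, 0.467], np.float64(0.246))
```

```bash
python3 -m pendant '[[1,[0.1,-0.08,0],0],[1,[0.2,-0.15,0],0],[1,[0.27,-0.21,0],0],[1,[0.34,-0.26,0],0],[1,[0.41,-0.31,0],0],[1,[0.48,-0.37,0],0],[1,[0.55,-0.42,0],0],[1,[0.62,-0.48,0],0],[1,[0.69,-0.53,0],0],[1,[0.76,-0.59,0],0],[1,[0.82,-0.64,0],0],[1,[0.86,-0.67,0],0],[1,[0.88,-0.68,0],0],[1,[0.88,-0.68,0],0],[1,[0.88,-0.68,0],0],[1,[0.88,-0.68,0],0]]' 10
python3 -m pendant '[[1,[0.05,-0.04,0],0.02],[1,[0.12,-0.1,0],0.05],[1,[0.2,-0.16,0],0.08],[1,[0.28,-0.22,0],0.11],[1,[0.36,-0.28,0],0.14],[1,[0.44,-0.34,0],0.17],[1,[0.52,-0.4,0],0.2],[1,[0.6,-0.47,0],0.22],[1,[0.68,-0.53,0],0.24],[1,[0.75,-0.58,0],0.245],[1,[0.81,-0.63,0],0.245],[1,[0.85,-0.66,0],0.245],[1,[0.87,-0.68,0],0.245],[1,[0.87,-0.68,0],0.245],[1,[0.87,-0.68,0],0.245],[1,[0.87,-0.68,0],0.245]]'
python3 - <<'E'
from g import *; from rig import r,camera
import cv2
o=r.get_obs();print(o["grip_width"],o["joint_positions"])
for z in(.1,.04):print(row(o,66.3,.075,.034,z))
im=[camera(n)["frame"][:,:,::-1] for n in("wrist","scene")]
cv2.imwrite("pics/b.png",np.hstack([im[0][:,80:480],im[1][120:,150:][:300,:400].copy() if 0 else im[1][:,80:480]]))
E
```

```text
clock: 1.43
ee_pos: [0.4178, -0.1146, 0.2265]
tool_rot: [3.142, 0.001, 0.357]
contact_force: [-0.2, -0.9, -0.3]
grip_width: 0.0005
finger_force: 0.0
clock: 2.77
ee_pos: [0.6491, 0.261, 0.2266]
tool_rot: [3.141, 0.0, -0.414]
contact_force: [0.1, -0.2, 0.0]
grip_width: 0.0006
finger_force: 0.0
0.0005682079788681941 [ 2.73127127e-01  6.83887350e-01  9.50713613e-01 -5.57416664e-04
  1.50777655e+00  2.25764418e+00]
([-0.004, -0.007, 0.316], np.float64(-0.0))
([-0.004, -0.007, 0.466], np.float64(-0.0))
```

View pics/b.png

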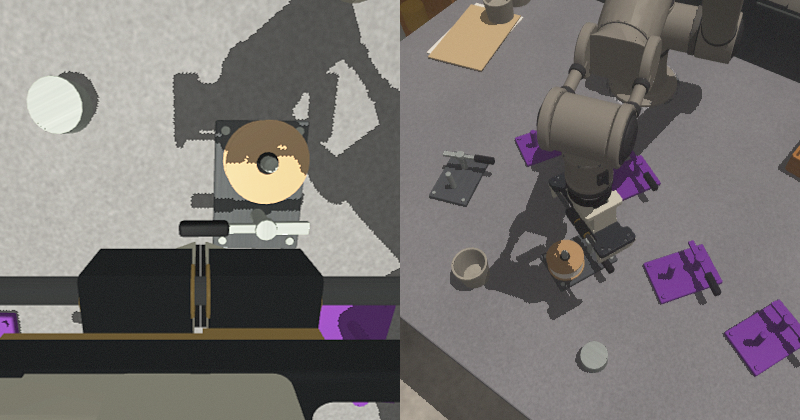

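The wrist view (left half) shows the shut fingers at (200,285), the grip at (180–228,229) and the pivot at (265,230), with the reel beyond. I'll check these with the wrist calibration before going down.

Run:
```python
from rig import camera
import pickle
pickle.dump(camera("wrist"),open("wrist.pkl","wb"))
from g import *
p=ray("wrist",345,229.5,.07);t=ray("wrist",260,228.5,.063);s=ray("wrist",349,162,.072)
print(p,t,s,np.linalg.norm(t-p),np.linalg.norm(s-p),np.degrees(np.arctan2(*(t-p)[1::-1])))
```

```text
[0.58806156 0.21090937 0.07      ] [0.62387915 0.29551955 0.063     ] [0.65450163 0.18222552 0.072     ] 0.09214543539792674 0.07239507252847506 67.05585080660796
```

The wrist measurement agrees within about 3 mm, so I descend beside the grip.

```bash
python3 -m pendant '[[1,[0,-0.005,0.04],0],[1,[0,-0.005,0.1],0],[1,[0,-0.005,0.17],0],[1,[0,-0.005,0.24],0],[1,[0,-0.005,0.3],0],[1,[0,-0.005,0.36],0],[1,[0,-0.005,0.41],0],[1,[0,-0.005,0.445],0],[1,[0,-0.005,0.465],0],[1,[0,-0.005,0.465],0],[1,[0,-0.005,0.465],0]]'
python3 - <<'E'
from g import *; from rig import r
o=r.get_obs()
for off,ph in [(.025,66.3),(.018,66.3)]+[(.0165,66.3+4.9*i) for i in range(1,19)]:print(row(o,ph,.075,off,.04))
E
```

```text
clock: 3.83
ee_pos: [0.6501, 0.2645, 0.0413]
tool_rot: [-3.141, -0.001, -0.412]
contact_force: [0.1, 0.1, 0.2]
grip_width: 0.0006
finger_force: 0.0
([-0.025, 0.002, 0.003], np.float64(0.0))
([-0.043, 0.002, 0.003], np.float64(0.0))
([-0.063, -0.001, 0.003], np.float64(-0.027))
([-0.079, -0.002, 0.003], np.float64(-0.054))
([-0.095, -0.002, 0.003], np.float64(-0.081))
([-0.112, -0.001, 0.003], np.float64(-0.108))
([-0.128, 0.002, 0.003], np.float64(-0.136))
([-0.144, 0.006, 0.003], np.float64(-0.163))
([-0.159, 0.012, 0.003], np.float64(-0.19))
([-0.174, 0.018, 0.003], np.float64(-0.217))
([-0.189, 0.026, 0.003], np.float64(-0.245))
([-0.202, 0.035, 0.003], np.float64(-0.272))
([-0.215, 0.046, 0.003], np.float64(-0.299))
([-0.227, 0.057, 0.003], np.float64(-0.326))
([-0.238, 0.07, 0.003], np.float64(-0.353))
([-0.247, 0.083, 0.003], np.float64(-0.381))
([-0.256, 0.097, 0.003], np.float64(-0.408))
([-0.263, 0.111, 0.003], np.float64(-0.435))
([-0.269, 0.127, 0.003], np.float64(-0.462))
([-0.274, 0.142, 0.003], np.float64(-0.49))
```

```bash
python3 -m pendant '[[1,[-0.025,0,0],0],[1,[-0.043,0,0],0],[1,[-0.063,0,0],-0.027],[1,[-0.079,-0.002,0],-0.054],[1,[-0.095,-0.002,0],-0.081],[1,[-0.112,-0.001,0],-0.108],[1,[-0.128,0.002,0],-0.136],[1,[-0.144,0.006,0],-0.163],[1,[-0.159,0.012,0],-0.19],[1,[-0.174,0.018,0],-0.217],[1,[-0.189,0.026,0],-0.245],[1,[-0.202,0.035,0],-0.272],[1,[-0.215,0.046,0],-0.299],[1,[-0.227,0.057,0],-0.326],[1,[-0.238,0.07,0],-0.353],[1,[-0.247,0.083,0],-0.381],[1,[-0.256,0.097,0],-0.408],[1,[-0.256,0.097,0],-0.408],[1,[-0.256,0.097,0],-0.408]]'
python3 - <<'E'
from g import *; from rig import r
o=r.get_obs()
for off,ph in [(.0165,144),(.0165,149),(.0165,154),(.0145,154.6),(.0125,154.6),(.05,154.6)]:print(row(o,ph,.075,off,.04))
E
```

```text
clock: 5.42
ee_pos: [0.5409, 0.2705, 0.042]
tool_rot: [3.14, -0.002, 0.868]
contact_force: [0.0, 0.1, 0.4]
grip_width: 0.0001
finger_force: 0.1
([-0.015, -0.002, 0.005], np.float64(-0.024))
([-0.032, -0.003, 0.005], np.float64(-0.052))
([-0.048, -0.004, 0.005], np.float64(-0.079))
([-0.055, -0.002, 0.005], np.float64(-0.083))
([-0.06, -0.001, 0.005], np.float64(-0.083))
([0.031, -0.025, 0.005], np.float64(-0.083))
```

```bash
python3 -m pendant '[[1,[-0.008,0,0],-0.012],[1,[-0.015,-0.002,0],-0.024],[1,[-0.024,-0.003,0],-0.038],[1,[-0.032,-0.003,0],-0.052],[1,[-0.04,-0.003,0],-0.065],[1,[-0.044,-0.003,0],-0.073],[1,[-0.048,-0.003,0],-0.079],[1,[-0.05,-0.002,0],-0.081],[1,[-0.052,-0.002,0],-0.083],[1,[-0.052,-0.002,0],-0.083]]'
python3 - <<'E'
from rig import camera
import cv2,numpy as np
im=[camera(n)["frame"][:,:,::-1] for n in("wrist","scene")]
cv2.imwrite("pics/c.png",np.hstack([im[0][:,80:480],im[1][:,80:480]]))
E
```

```text
clock: 6.25
ee_pos: [0.5283, 0.2575, 0.0418]
tool_rot: [3.139, -0.006, 1.129]
contact_force: [2.8, 11.1, -0.7]
grip_width: 0.0002
finger_force: 5.9
```

View pics/c.png

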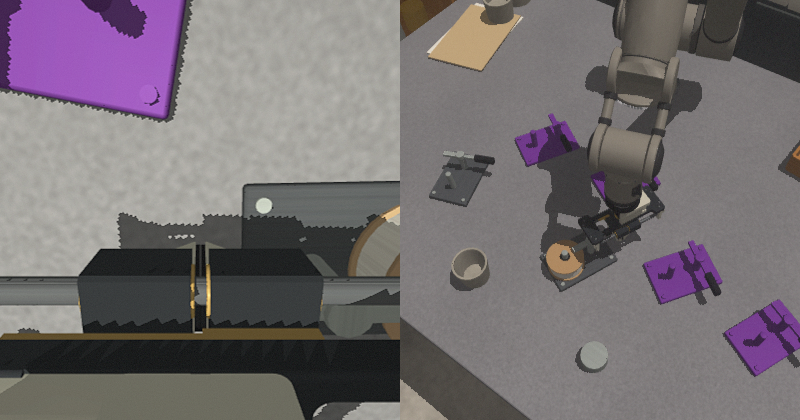

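The reaction force is 11.5 N straight against the push, against about 2 N of friction, so the lever is on its stop. I back off and lift.

```bash
python3 -m pendant '[[1,[0.02,0,0],0],[1,[0.05,0,0],0],[1,[0.08,0,0],0],[1,[0.08,0,-0.06],0],[1,[0.08,0,-0.15],0],[1,[0.08,0,-0.24],0],[1,[0.08,0,-0.32],0],[1,[-0.05,0,-0.38],0],[1,[-0.15,0,-0.42],0],[1,[-0.25,0,-0.42],0],[1,[-0.35,0,-0.42],0],[1,[-0.4,0,-0.42],0],[1,[-0.4,0,-0.42],0],[1,[-0.4,0,-0.42],0]]'
python3 - <<'E'
from rig import camera
import cv2,numpy as np,pickle
c=[]
for n in("top","scene"):
    k=camera(n);pickle.dump(k,open(n+".pkl","wb"));c.append(k["frame"][:,:,::-1])
f=lambda i:cv2.resize(i,None,fx=4.4,fy=6,interpolation=cv2.INTER_CUBIC)
cv2.imwrite("pics/d.png",np.hstack([f(c[0][130:230,220:310]),f(c[1][200:300,215:305])]))
E
```

```text
clock: 7.52
ee_pos: [0.4582, 0.1088, 0.2094]
tool_rot: [3.141, 0.0, 1.126]
contact_force: [0.1, -0.4, 0.6]
grip_width: 0.0006
finger_force: 0.0
```

View pics/d.png

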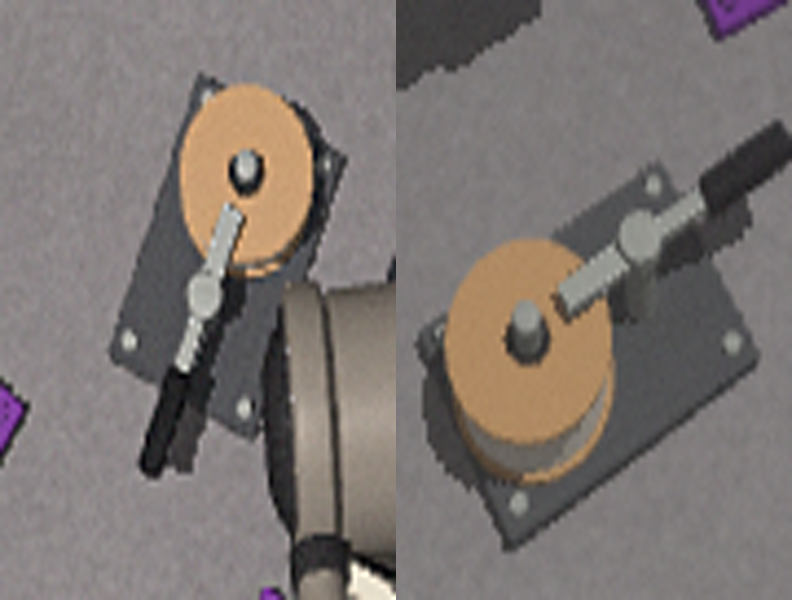

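The handle from (205,296) to (151,470) runs parallel to the plate edge and in line with the spindle. The tongue lies over the reel, and the reel hasn't moved in the picture. The robot is clear, so I hand in.

```bash
python3 -c "
from rig import r
print(r.job_done())"
```

```text
the job is handed in; nothing more can be done
None
```

The lever on the reel's stand is swung to its end stop with its tongue over the reel, the reel still looked seated where it began, I never went near the empty stand's lever, and the job was handed in just after 7.5 s (no verdict shown).

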